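# Back off a tube feeder's ratchet wheel by one notch

## Robot

A 7-joint arm with a two-finger parallel gripper is mounted at the origin on a cart in front of the work surface, level with it; the furniture and walls round the work are solid. World frame = base frame: x ahead of the robot, y to its left, z up, the work surface at z = 0. Lengths are in m, angles in rad, forces in N, time in s.
With the tool pointing down it reaches from about 0.425 to 1.025 m from the base axis. Payload 9.4 kg.
Tool frame: the origin (TCP) lies on the centre line of the jaws, within the pads' length; the fingertips stand 11 mm ahead of it and the grasp point (between the pads) lies 8 mm behind it (ctrl.tcp_to_tips is the z of the fingertips in the tool frame, in m); z points along the fingers, y is the line along which they close (so a half turn about z gives the same grasp; the last joint's range is limited). The gripper opens to 85 mm and grips with 20 to 120 N. Pads are 22 mm wide; open, the fingers measure 114 mm over their backs; the gripper's body (76 mm by 85 mm) begins 54 mm behind the grasp point. The pads swing forward as they close: fully open they stand 13 mm farther back than shut.
Start: joints at [1.056, 0.599, -0.003, 1.599, 0.002, 0.943, -0.08], TCP at [0.307, -0.657, 0.242] pointing down, gripper open.
Joint ranges: [-2.57, 2.57], [-0.35, 1.97], [-1.29, 1.29], [0.11, 2.56], [-1.05, 4.19], [0.11, 1.86], [-2.63, 2.63]. Speed limits (rad/s): [2.22, 2.22, 3.01, 3.01, 3.14, 3.14, 3.14].

## Interface

Orientations are given as a rotation vector (axis times angle).
In Python, from workcell import readout, vision, order, ctrl gives the robot as it stands. The module is installed in compiled form; this text tells all that it offers.
- The arm moves only by the tool carry_out, never from a script. Its argument "plan" is a list that holds one entry, the list of rows, each a list of 7 numbers: the turn, a rotation vector about the tool's x, y, z in rad, then the shift along the tool's x, y, z in m, then the finger opening in m, from 0 to 0.0854. A call has exactly 5 rows; each row is the pose to reach, as a shift and turn from the pose commanded when the call began, along the tool's axes at that moment; what a row does not reach only later rows make up. A row lasts 1/8 s, in which the tool goes at most 62.5 mm and 10.7 degrees, less where a joint would pass 70% of its speed; a pose out of reach is approached as far as the arm can. A call with a gripper value outside its range is refused whole. The fingers move at their own pace and stop on an object; "newtons" is the grip in N (left out, the last holds). Time passes only in rows, so rows that repeat a pose let the fingers close, or fill a call up. It gives the time, the measured TCP pose, the force, the opening and the grip force at its end, in the units of the state.
- readout.get_state(): the state, without advancing time (a new reading comes with each control period).
- vision.camera(name): name is "scene" or "top" or "wrist"; returns the picture (480x640x3 uint8, red, green, blue); there is no depth.
- vision.get_calibration(name): a dict with "camera_matrix" (3x3 intrinsics, pixels), "k1" (the pictures are not rectified: a ray, as slopes to the right and down, at radius r is drawn at 1 + k1 r^2 times it, then the intrinsics apply), "R" (3x3) and "t" (3): a world point X has camera coordinates R X + t; the wrist camera has in their place "mount" (4x4, takes a point from camera to tool coordinates, whose origin is the TCP and whose axes are the flange's). Camera axes: x right, y down, z forward; pixel columns grow to the right and rows downward; lengths in m; the calibration is good to about 2 mm. A picture is of the moment at which its call begins: read the wrist's pose just before it. get_calibration takes no time and is no camera call.
- order.finish_job(): hands the job in; it is judged then, once.
The state is a dict: "time_s": time; "qpos": joint angles; "dq": joint speeds; "joint_efforts": joint torques, N m; "position": TCP position; "ee_rot": TCP orientation; "ft_force": force on the tool from outside, world axes, zero at the start; "wrist_torque": the same for the moment, N m; "grip_width": finger opening in m; "finger_force": force on a finger pad.
Only numpy, scipy, OpenCV 4.12 (cv2) and the standard library are available. Lean on these libraries where they do the work, as an engineer would, in place of code of your own. Each camera call takes 0.05 s, during which the arm holds its last target. There are 200 camera calls.

## Task

The tube feeder's wheel has been advanced one notch too far. With a fingertip, push the paddle of the ratchet pawl away from the wheel so that the pawl lifts and stays up, push one of the wheel's pegs to turn the wheel exactly one notch (a twelfth of a turn) backward, clockwise seen from above, and then tip the pawl back so that its nose drops fully into the new notch. Only push gently, pinch and lift nothing, and leave the loose things round the feeder where they stand.

Things in the scene. Friction and masses are not known exactly. Their poses are not given: they have to be found in the camera images.
- carousel: the tube feeder's grey base, bolted down: round foot 190 mm across, 12 mm thick, with a tongue out to 142 mm from the centre along its own +y that carries the pawl bracket. Origin under the wheel's axis on the table; z up. The bracket's two aluminium cheeks flank the pawl: 7 x 20 mm, 12.5 mm either side of its midline, tops 80 mm above the table
- wheel_hub (a point): fixed point on the wheel's vertical axis, level with the wheel's flat top, 50 mm above the table. The wheel is a white disc of 82 mm radius; 12 saw teeth stand 10 mm above its top, from 66 to 82 mm radius; round hub in the middle, 20 mm radius, 10 mm high
- peg (a point): centre of the top of one of the wheel's four steel push pegs; it turns with the wheel. Pegs are 12 mm across, stand 36 mm above the wheel's top (tops 86 mm above the table), at 50 mm radius, 90 degrees apart, and are fixed in the wheel; between them are flat empty sockets (no obstacle). With the wheel joint at 0 this peg stands 45 degrees from the base's +x towards its -y
- feed_wheel (a joint): angle of the wheel, rad, growing counter-clockwise seen from above (forward). Near 0 at the start, with the pawl's nose in a notch; notches are 0.5236 rad apart, so one notch backward is about -0.524, where the nose stands in the middle of the next notch. A notch's flat floor leaves the nose about 0.07 rad of play either way. With the nose down the wheel is blocked backward. Light friction (0.05 N m) keeps the wheel where it is left; no spring
- pawl (a joint): angle of the pawl, rad: 0 with the nose fully down in a notch, 0.8 at the stop, tipped back with the nose high. The nose is clear of the teeth above 0.3. Balanced over centre: let go below about 0.3 it falls shut by its own weight, above about 0.45 it falls to the open stop and stays there. Pushing it takes under 1 N
- pawl_pivot (a point): fixed point on the middle of the pawl's horizontal hinge axis, 112 mm from the wheel's axis along the base's +y, 70 mm above the table. The line from the hub to here is the outward direction in which the paddle is pushed to lift the pawl
- paddle_top (a point): middle of the top edge of the pawl's upright paddle, 58 mm above the hinge axis when the pawl is down (128 mm above the table). The paddle is dark steel, 26 mm wide along the hinge, 7 mm thick, its upper 30 mm wide, the stem below 10 mm wide; its broad faces look to the wheel and away from it
- pawl_nose (a point): lower end of the pawl's nose, on an arm that runs from the hinge 44 mm towards the wheel at right angles to the paddle (arm's top 7 mm above the hinge axis). Nose 8 mm wide; 51 mm above the table when down
- buffer_bottle: bystander: loose white bottle with a blue cap, 60 mm across, 128 mm tall, right of the feeder; origin under its centre
- beaker: bystander: loose small glass beaker, 56 mm across, 70 mm tall, right of the feeder; origin under its centre
- petri_2: bystander: loose petri dish, 60 mm across, 15 mm tall, left of the feeder, near the pawl; origin under its centre
- tape_roll: bystander: loose roll of tape lying flat, 100 mm across, 25 mm tall, left of the feeder beyond the pawl; origin under its centre

How it is judged:
By the outcome, as a careful person would: the job done as asked, in the order asked, and still so for the second after the job is handed in, with the robot touching nothing.
It also fails if it takes over 58 s, if anything falls off the work surface, if the arm or the gripper's body presses on something with over 40 N, if the wrist force passes 120 N, or if a joint passes its speed limit or range.

## Working session

There is one attempt and no reset: what is moved stays moved. The work goes in short steps, Python scripts to look and compute and a tool call to move; the robot and the scene stay as the last step left them, time stands still between calls to the robot, and variables do not carry over. Pictures are saved under pics/ and viewed, at most 11 in all, crops included, and the job is handed in when it is done.

Besides the shell and the picture viewer there is one more tool, called after ">>>" as name(argument=value, ...), one argument or row to a line, values as JSON. carry_out: Moves the arm, as the interface text tells. Its arguments: {"type":"object","properties":{"plan":{"type":"array","items":{"type":"array","items":{"type":"array","items":{"type":"number"}}}},"newtons":{"type":"number"}},"required":["plan"]}

```bash
mkdir -p pics; python3 - <<'E'
from workcell import readout, vision, ctrl
import cv2,numpy as np
s=readout.get_state(); print(s['time_s'],s['position'],s['ee_rot'],s['grip_width'],ctrl.tcp_to_tips)
for n in ('scene','top'):
    cv2.imwrite(f'pics/{n}0.png',vision.camera(n)[:,:,::-1]); c=vision.get_calibration(n); print({k:np.round(v,4).tolist() for k,v in c.items() if not isinstance(v,str)})
E
```

```text
0.0 [ 0.30715594 -0.65621286  0.24139053] [-3.06510544e+00 -6.81993003e-01  7.81818771e-04] 0.08572024799795484 0.011
{'camera_matrix': [[440.1694, 0.0, 321.0853], [0.0, 440.1694, 235.9799], [0.0, 0.0, 1.0]], 'k1': -0.0562, 'R': [[-0.7636, -0.6457, -0.0034], [-0.3557, 0.4249, -0.8324], [0.539, -0.6344, -0.5541]], 't': [0.4069, 0.2656, 0.7799]}
{'camera_matrix': [[599.1549, 0.0, 321.4506], [0.0, 599.1549, 230.6665], [0.0, 0.0, 1.0]], 'k1': -0.1237, 'R': [[-0.024, -0.9997, -0.0088], [-0.9855, 0.0251, -0.1678], [0.1679, 0.0046, -0.9858]], 't': [0.0421, 0.5093, 1.3092]}
```

View pics/scene0.png

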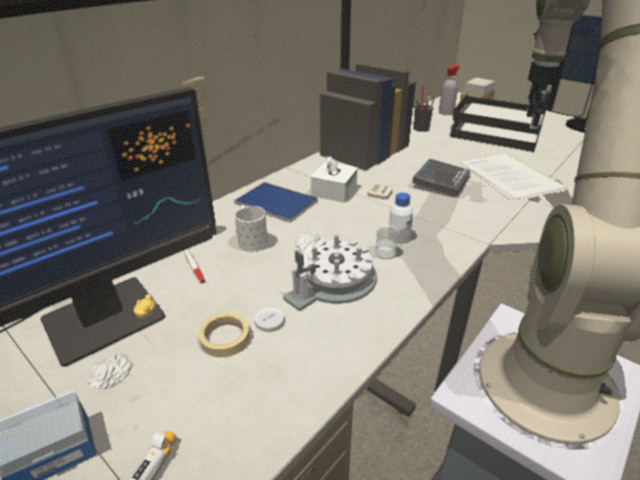

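View pics/top0.png

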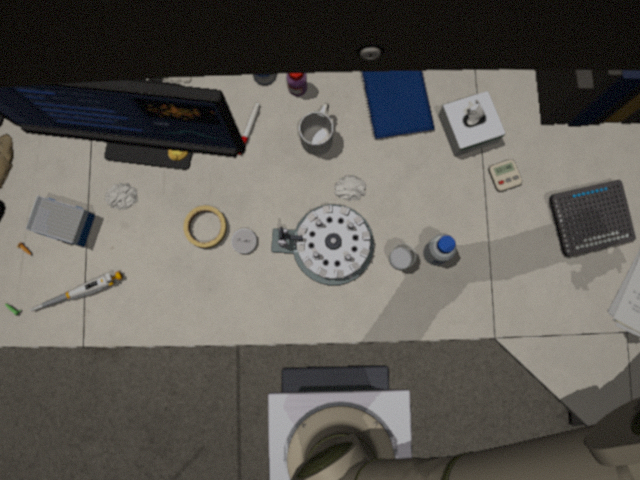

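The top view shows the hub at about (333,241), the pawl bracket at about (285,238), the petri dish at (245,240), the beaker at (402,257) and the bottle at (443,247). Next I'll locate the wheel and take an enlarged crop.

```bash
cat > h.py <<'E'
import numpy as np,cv2
from scipy.spatial.transform import Rotation as Ro
from workcell import readout, vision
def cam(n,s=None):
    c=vision.get_calibration(n)
    if n!='wrist': R,t=np.array(c['R']),np.array(c['t'])
    else:
        M=np.array(c['mount']); T=np.eye(4); T[:3,:3]=Ro.from_rotvec(s['ee_rot']).as_matrix(); T[:3,3]=s['position']
        W=np.linalg.inv(T@M); R,t=W[:3,:3],W[:3,3]
    return np.array(c['camera_matrix']),np.array([c['k1'],0,0,0,0.]),R,t
def cast(C,uv,z):
    K,d,R,t=C
    p=cv2.undistortPoints(np.array(uv,float).reshape(-1,1,2),K,d).reshape(-1,2)
    D=np.c_[p,np.ones(len(p))]@R; o=-R.T@t
    return o+D*((z-o[2])/D[:,2])[:,None]
def proj(C,X):
    K,d,R,t=C
    return cv2.projectPoints(np.array(X,float).reshape(-1,1,3),cv2.Rodrigues(R)[0],t,K,d)[0].reshape(-1,2)
E
python3 - <<'E'
from h import *
C=cam('top'); im=cv2.imread('pics/top0.png')
print('hub',cast(C,[[333,241]],.060),'bracket',cast(C,[[286,238]],.08),'petri',cast(C,[[245,240]],.015),'beaker',cast(C,[[402,257]],.05),'bottle',cast(C,[[445,244]],.128))
cv2.imwrite('pics/c.png',cv2.resize(im[190:295,260:400],None,fx=5.6,fy=5.6,interpolation=cv2.INTER_CUBIC))
S=cv2.imread('pics/scene0.png')
print(vision.get_calibration('wrist'))
E
```

```text
hub [[0.48335773 0.00434492 0.06      ]] bracket [[0.48956202 0.10744099 0.08      ]] petri [[0.49762189 0.20643603 0.015     ]] beaker [[ 0.44482276 -0.14880509  0.05      ]] bottle [[ 0.46049394 -0.23118959  0.128     ]]
{'camera_matrix': array([[337.93031022,   0.        , 316.08356983],
       [  0.        , 337.93031022, 235.69673159],
       [  0.        ,   0.        ,   1.        ]]), 'k1': -0.027242448682755334, 'mount': array([[-1.24703368e-03, -9.58888741e-01, -2.83779542e-01,
         7.14109155e-02],
       [ 9.99999212e-01, -1.23633384e-03, -2.16809505e-04,
         1.14980511e-05],
       [-1.42950057e-04, -2.83779588e-01,  9.58889527e-01,
        -1.31591613e-01],
       [ 0.00000000e+00,  0.00000000e+00,  0.00000000e+00,
         1.00000000e+00]])}
```

View pics/c.png

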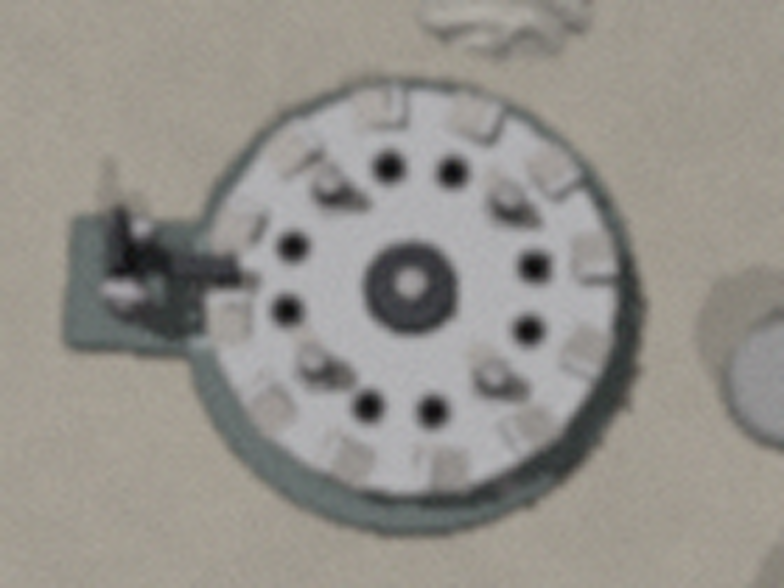

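The crop shows the hub at crop (411,287), with peg tops near (330,182), (510,200), (318,362) and (492,375). The cheeks are at (140,232) and (122,292), with the pawl arm between them pointing at the hub.

```bash
python3 - <<'E'
from h import *
C=cam('top')
f=lambda p,z:cast(C,np.array(p)/5.6+[260,190],z)
P=f([[330,182],[510,200],[318,362],[492,375]],.086)
ch=f([[140,230],[122,292]],.08)
h=f([[411,287]],.06)[0]; nose=f([[240,271]],.06)[0]
rim=f([[405,78],[405,500],[205,290],[620,290]],.05)
print('pegs',P.round(4),P.mean(0),'hub',h,'cheeks',ch,ch.mean(0),'nose',nose);print(rim)
o=P.mean(0)[:2]
for q in P: d=q[:2]-o; print(np.hypot(*d),np.degrees(np.arctan2(d[1],d[0])))
d=ch.mean(0)[:2]-o; print('out',np.hypot(*d),np.degrees(np.arctan2(d[1],d[0])))
d=ch[0]-ch[1];print(np.hypot(*d[:2]),np.degrees(np.arctan2(d[1],d[0])))
E
```

```text
pegs [[ 0.5211  0.0344  0.086 ]
 [ 0.5122 -0.0357  0.086 ]
 [ 0.4503  0.0407  0.086 ]
 [ 0.4436 -0.0265  0.086 ]] [0.48181698 0.00321192 0.086     ] hub [0.48277394 0.00348759 0.06      ] cheeks [[0.50502471 0.10942278 0.08      ]
 [0.48060894 0.11681332 0.08      ]] [0.49281682 0.11311805 0.08      ] nose [0.49091702 0.07121503 0.06      ]
[[ 0.56973732  0.00342394  0.05      ]
 [ 0.39909837  0.00801935  0.05      ]
 [ 0.48515794  0.08572849  0.05      ]
 [ 0.48094584 -0.08017176  0.05      ]]
0.050196261872434464 38.42290866594961
0.049386623115634264 -52.029161555956854
0.04895002112840496 130.00478507056596
0.04845743695381127 -142.11357463581683
out 0.11045521027138207 84.28464392564386
0.025509795628795004 -16.84082661705321
```

>>> carry_out(
  plan=[
    [[0, 0, -0.18, 0.04, -0.049, 0, 0], [0, 0, -0.36, 0.079, -0.098, 0, 0], [0, 0, -0.54, 0.118, -0.146, 0, 0], [0, 0, -0.72, 0.157, -0.194, 0, 0], [0, 0, -0.9, 0.196, -0.242, 0, 0]],
  ],
  newtons=20,
)

```text
time_s: 0.72
position: [0.3824, -0.3524, 0.2422]
ee_rot: [2.459, 1.956, -0.0]
ft_force: [1.4, 0.1, 1.4]
grip_width: -0.0003
finger_force: 0.0
```

```bash
cat >> h.py <<'E'
HUB=np.array([.4825,.0035]); A=np.radians(84.3); U=np.array([np.cos(A),np.sin(A)]); T=np.array([U[1],-U[0]])
def bt(b,ztip): # base (x,y) -> world TCP
    return np.r_[HUB+b[0]*T+b[1]*U,ztip+.011]
def rel(targets,yaw=None):
    "rows (turn z + shift in tool axes) from current pose, to world TCP targets"
    s=readout.get_state(); R=Ro.from_rotvec(s['ee_rot']); y=np.arctan2(*R.as_matrix()[1::-1,0])
    print('t',round(s['time_s'],2),'pos',s['position'].round(4),'yaw',np.degrees(y).round(1),'F',np.round(s['ft_force'],1),'w',round(s['grip_width'],4))
    yaw=A if yaw is None else yaw
    q=(R.inv()*Ro.from_euler('z',yaw)*Ro.from_rotvec([np.pi,0,0])).as_rotvec()
    for t in targets: print(q.round(3),R.inv().apply(t-s['position']).round(4))
E
python3 -c "
from h import *
rel([bt((0,.076),.231)])"
```

```text
t 0.72 pos [ 0.3824 -0.3524  0.2422] yaw 77.0 F [1.4 0.1 1.4] w -0.0003
[ 0.     0.    -0.128] [4.446e-01 7.800e-03 2.000e-04]
```

>>> carry_out(
  plan=[
    [[0, 0, -0.06, 0.062, 0.002, 0, 0], [0, 0, -0.128, 0.124, 0.003, 0, 0], [0, 0, -0.128, 0.186, 0.005, 0, 0], [0, 0, -0.128, 0.248, 0.006, 0, 0], [0, 0, -0.128, 0.31, 0.007, 0, 0]],
  ],
)

```text
time_s: 1.35
position: [0.4609, -0.0525, 0.2423]
ee_rot: [2.335, 2.101, 0.0]
ft_force: [1.0, -0.9, 0.5]
grip_width: -0.0
finger_force: 0.0
```

>>> carry_out(
  plan=[
    [[0, 0, 0, 0.05, 0, 0, 0], [0, 0, 0, 0.08, 0, 0, 0], [0, 0, 0, 0.08, 0, 0, 0], [0, 0, 0, 0.08, 0, 0, 0], [0, 0, 0, 0.08, 0, 0, 0]],
  ],
)

```text
time_s: 1.98
position: [0.4688, 0.0239, 0.2421]
ee_rot: [2.337, 2.1, -0.001]
ft_force: [-0.2, -0.6, -0.3]
grip_width: 0.0
finger_force: 0.0
```

```bash
python3 -c "
from h import *
rel([bt((0,.076),.108),bt((0,.076),.16)])
s=readout.get_state(); im=vision.camera('wrist')[:,:,::-1].copy(); cv2.imwrite('pics/w1.png',im)
C=cam('wrist',s)
for b,z in [((0,.112),.128),((0,0),.06),((-.0125,.112),.08),((.0125,.112),.08)]:
    p=proj(C,[np.r_[HUB+b[0]*T+b[1]*U,z]])[0]; print(b,p.round()); cv2.circle(im,tuple(int(v) for v in p),4,(0,0,255),1)
cv2.imwrite('pics/w1m.png',im)"
```

```text
t 1.98 pos [0.4688 0.0239 0.2421] yaw 83.9 F [-0.2 -0.6 -0.3] w 0.0
[-0.     0.001 -0.007] [0.0572 0.0153 0.1231]
[-0.     0.001 -0.007] [0.0572 0.0152 0.0711]
(0, 0.112) [339. 103.]
(0, 0) [333. 233.]
(-0.0125, 0.112) [320. 109.]
(0.0125, 0.112) [350. 109.]
```

View pics/w1m.png

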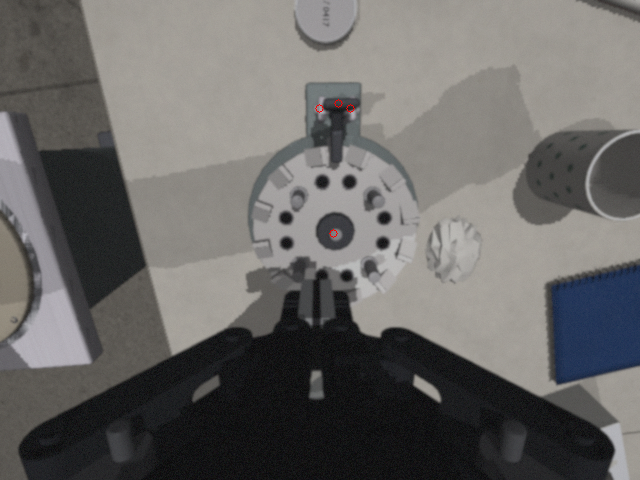

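The projected hub (334,234), paddle top (339,103) and cheeks fall on the real features in the wrist view, so the pose estimate holds. Next I'll lower the tips in front of the paddle.

>>> carry_out(
  plan=[
    [[0, 0, -0.007, 0.03, 0.008, 0.03, 0], [0, 0, -0.007, 0.052, 0.015, 0.06, 0], [0, 0, -0.007, 0.052, 0.015, 0.09, 0], [0, 0, -0.007, 0.052, 0.015, 0.123, 0], [0, 0, -0.007, 0.052, 0.015, 0.123, 0]],
  ],
)

```text
time_s: 2.65
position: [0.4883, 0.0745, 0.1177]
ee_rot: [-2.327, -2.108, 0.006]
ft_force: [0.0, 0.5, 0.1]
grip_width: 0.0003
finger_force: 0.0
```

```bash
python3 -c "
from h import *
rel([bt((0,.112-3.5e-3-.011),.108),bt((0,.112+.022-.011),.108)])
s=readout.get_state(); im=vision.camera('wrist')[:,:,::-1].copy(); cv2.imwrite('pics/w2.png',im)"
```

```text
t 2.65 pos [0.4883 0.0745 0.1177] yaw 84.4 F [0.  0.5 0.1] w 0.0003
[-0.004  0.002  0.001] [ 0.0263  0.0013 -0.0014]
[-0.004  0.002  0.001] [ 0.0518  0.0014 -0.0014]
```

View pics/w2.png

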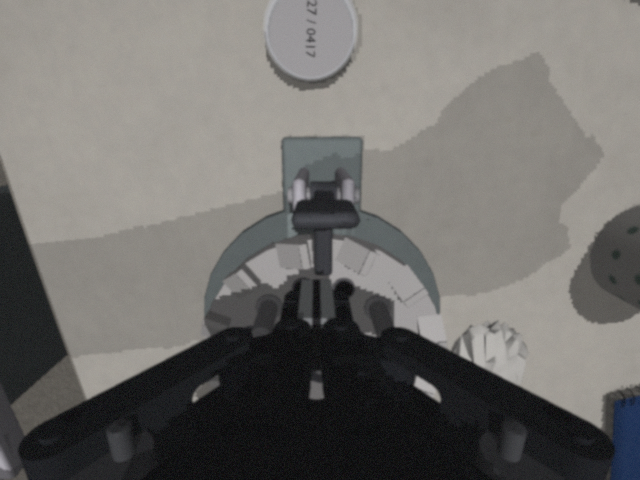

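The paddle is straight ahead at (326,212), with the fingertips at (317,285), so about 3 mm of sideways correction is needed. I'll push outward slowly.

>>> carry_out(
  plan=[
    [[0, 0, 0, 0.012, 0.003, -0.001, 0], [0, 0, 0, 0.022, 0.003, -0.001, 0], [0, 0, 0, 0.029, 0.003, -0.001, 0], [0, 0, 0, 0.036, 0.003, -0.001, 0], [0, 0, 0, 0.042, 0.003, -0.001, 0]],
  ],
)

```text
time_s: 3.32
position: [0.4964, 0.1173, 0.1204]
ee_rot: [2.327, 2.11, -0.0]
ft_force: [0.8, 0.1, 0.1]
grip_width: -0.0002
finger_force: 0.1
```

>>> carry_out(
  plan=[
    [[0, 0, 0, 0.005, 0, 0, 0], [0, 0, 0, 0.01, 0, 0, 0], [0, 0, 0, 0.012, 0, 0, 0], [0, 0, 0, 0.012, 0, 0, 0], [0, 0, 0, 0.012, 0, 0, 0]],
  ],
)

```text
time_s: 3.95
position: [0.4976, 0.1286, 0.1202]
ee_rot: [2.328, 2.11, -0.0]
ft_force: [-0.9, -0.2, 0.4]
grip_width: -0.0001
finger_force: 0.0
```

```bash
python3 -c "
from h import *
rel([bt((0,.123),.108)])
a=cv2.resize(vision.camera('wrist')[100:340,160:480,::-1],None,fx=1.25,fy=1.25)
b=cv2.resize(vision.camera('scene')[220:320,270:400,::-1],(390,300),interpolation=3)
cv2.imwrite('pics/w3.png',np.hstack([a,b]))"
```

```text
t 3.95 pos [0.4976 0.1286 0.1202] yaw 84.4 F [-0.9 -0.2  0.4] w -0.0001
[-0.     0.     0.001] [-0.0029 -0.0026  0.0012]
```

View pics/w3.png

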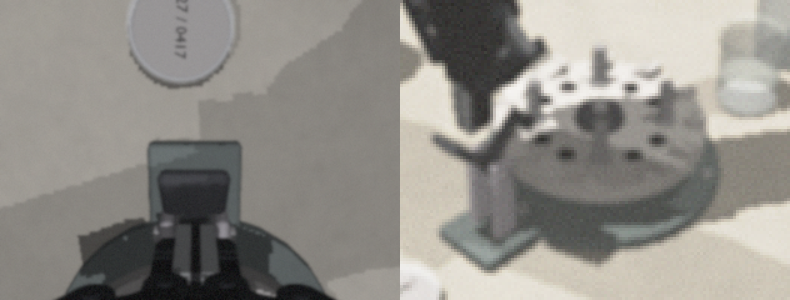

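The scene view shows the pawl tipped back to its stop, with the paddle leaning out over the tongue. I'll lift straight up and move to the far-right peg at base (35,-35), away from the pawl.

>>> carry_out(
  plan=[
    [[0, 0, 0, -0.001, 0, -0.04, 0], [0, 0, 0, -0.002, 0, -0.07, 0], [0, 0, 0, -0.055, 0.02, -0.07, 0], [0, 0, 0, -0.11, 0.04, -0.07, 0], [0, 0, 0, -0.163, 0.061, -0.07, 0]],
  ],
)

```text
time_s: 4.68
position: [0.5427, -0.0413, 0.1905]
ee_rot: [2.327, 2.11, 0.0]
ft_force: [0.5, 0.4, -0.0]
grip_width: 0.0
finger_force: 0.0
```

```bash
python3 -c "
from h import *
rel([bt((.064,-.037),.067),bt((.064-.010,-.037),.067)])
cv2.imwrite('pics/t4.png',vision.camera('top')[:,:,::-1])
s=readout.get_state(); im=vision.camera('wrist')[:,:,::-1]; cv2.imwrite('pics/w4.png',im)
C=cam('wrist',s);print([proj(C,[np.r_[HUB+.05*(np.cos(a)*T+np.sin(a)*U),.086]]).round() for a in np.radians([45,-45,135,-135])])"
```

```text
t 4.67 pos [ 0.5427 -0.0413  0.1905] yaw 84.4 F [ 0.5  0.4 -0. ] w 0.0
[0.    0.    0.002] [ 0.0016 -0.0004  0.1125]
[0.    0.    0.002] [ 0.0016 -0.0104  0.1125]
[array([[269., 118.]]), array([[273., 222.]]), array([[163., 120.]]), array([[176., 223.]])]
```

View pics/w4.png

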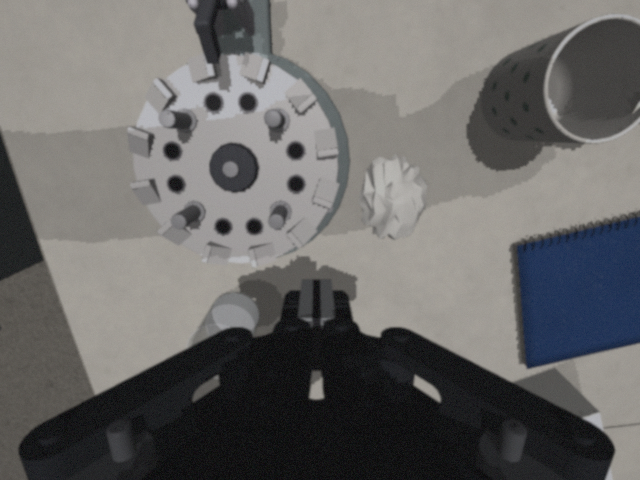

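The wrist view shows the pegs at (275,118), (280,214), (168,118) and (180,217), about 5 px right of prediction (2-3 mm). The wheel has not moved, the pawl is up, and the space beside the target peg is free. I'll descend.

>>> carry_out(
  plan=[
    [[0, 0, 0, 0.002, 0.003, 0.05, 0], [0, 0, 0, 0.002, 0.003, 0.09, 0], [0, 0, 0, 0.002, 0.003, 0.112, 0], [0, 0, 0, 0.002, 0.003, 0.112, 0], [0, 0, 0, 0.002, 0.003, 0.112, 0]],
  ],
)

```text
time_s: 5.4
position: [0.5459, -0.0374, 0.079]
ee_rot: [2.327, 2.11, 0.001]
ft_force: [1.2, -0.1, 0.2]
grip_width: 0.0002
finger_force: 0.0
```

```bash
python3 -c "
from h import *
h=.015+.006
rel([bt((.05*np.sin(a)*-1+h,.05*-np.cos(a)),.067) for a in np.radians([-45,-35,-25,-15])])
cv2.imwrite('pics/w5.png',vision.camera('wrist')[60:420,100:500,::-1])"
```

```text
t 5.4 pos [ 0.5459 -0.0374  0.079 ] yaw 84.4 F [ 1.2 -0.1  0.2] w 0.0002
[ 0.001 -0.     0.002] [-0.0009 -0.0108  0.001 ]
[ 0.001 -0.     0.002] [-0.0065 -0.0175  0.001 ]
[ 0.001 -0.     0.002] [-0.0108 -0.025   0.001 ]
[ 0.001 -0.     0.002] [-0.0138 -0.0332  0.001 ]
```

View pics/w5.png

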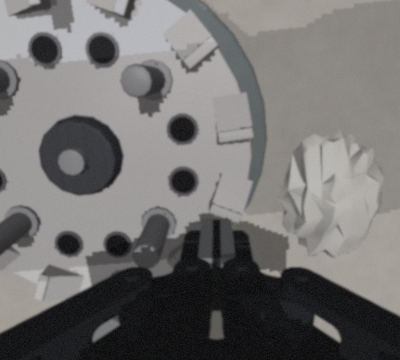

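The peg stands at crop (155,240), just left of the fingertips, whose edge is at about (183,240). I'll push slowly towards base -x.

>>> carry_out(
  plan=[
    [[0, 0, 0, -0.001, -0.006, 0, 0], [0, 0, 0, -0.002, -0.011, 0, 0], [0, 0, 0, -0.004, -0.014, 0, 0], [0, 0, 0, -0.006, -0.018, 0, 0], [0, 0, 0, -0.008, -0.021, 0, 0]],
  ],
)

```text
time_s: 6.08
position: [0.5248, -0.0444, 0.079]
ee_rot: [2.327, 2.107, 0.002]
ft_force: [2.5, -1.2, 0.3]
grip_width: -0.0
finger_force: 1.6
```

>>> carry_out(
  plan=[
    [[0, 0, 0, -0.001, -0.003, 0, 0], [0, 0, 0, -0.002, -0.006, 0, 0], [0, 0, 0, -0.004, -0.009, 0, 0], [0, 0, 0, -0.005, -0.012, 0, 0], [0, 0, 0, -0.005, -0.012, 0, 0]],
  ],
)

```text
time_s: 6.7
position: [0.5107, -0.0473, 0.0781]
ee_rot: [-2.327, -2.11, 0.001]
ft_force: [0.4, 0.3, -0.1]
grip_width: -0.0
finger_force: 0.0
```

```bash
python3 -c "
from h import *
rel([bt((.0129+.021,-.0483),.067)])
cv2.imwrite('pics/w6.png',vision.camera('wrist')[60:420,100:500,::-1])"
```

```text
t 6.7 pos [ 0.5107 -0.0473  0.0781] yaw 84.4 F [ 0.4  0.3 -0.1] w -0.0
[-0.001  0.     0.002] [-0.0006  0.0008  0.0001]
```

View pics/w6.png

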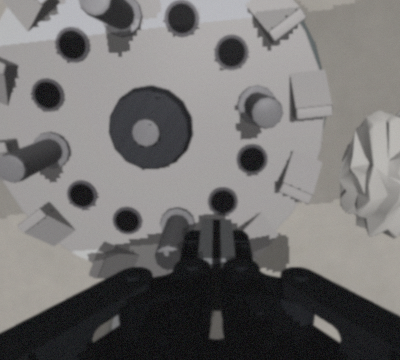

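The wheel has turned; visible peg tops are at crop (266,110) and (12,166), and the sockets are sharp dark discs. I'll measure the wheel angle from the sockets in both pictures, since they lie in the wheel's top plane.

```bash
python3 - <<'E'
from h import *
# sockets eyeballed in crop w6 (offset 100,60), w4 full
s=readout.get_state()
def ang(C,pts):
    X=cast(C,pts,.05)[:,:2]
    M=np.c_[2*X,np.ones(len(X))]; c=np.linalg.lstsq(M,(X**2).sum(1),rcond=None)[0]
    d=X-c[:2]; a=np.degrees(np.arctan2(d[:,1],d[:,0]))-84.3
    m=a%30
    print('c',c[:2].round(4),'r',np.hypot(*d.T).round(4),'a',a.round(1),'mod30',m.round(1))
S6=np.array([[182,17],[232,51],[252,159],[222,201],[128,220],[82,194],[47,95],[73,43]])+[100,60]
ang(cam('wrist',s),S6)
S5=np.array([[44,49],[102,49],[182,128],[183,181],[118,244],[68,244]])+[100,60]
s5=dict(s);s5['position']=np.array([.5459,-.0374,.079])
ang(cam('wrist',s5),S5)
E
```

```text
c [0.4848 0.0042] r [0.0502 0.0504 0.0503 0.0502 0.0503 0.0503 0.0504 0.0501] a [ -17.9  -47.9 -108.2 -138.4 -197.3 -227.6   72.9   41.8] mod30 [12.1 12.1 11.8 11.6 12.7 12.4 12.9 11.8]
c [0.484  0.0039] r [0.0503 0.0504 0.0505 0.0504 0.0503 0.0505] a [  14.5  -15.8  -75.2 -105.6 -164.9 -195.6] mod30 [14.5 14.2 14.8 14.4 15.1 14.4]
```

The wheel has gone 32.4° from its start, about 2° past the middle of the notch. I'll hop over the peg and nudge it forward about 2 mm.

>>> carry_out(
  plan=[
    [[0, 0, 0, 0, 0.004, 0, 0], [0, 0, 0, 0, 0.004, -0.045, 0], [0, 0, 0, 0, -0.048, -0.045, 0], [0, 0, 0, 0, -0.048, -0.045, 0], [0, 0, 0, 0, -0.048, -0.015, 0]],
  ],
)

```text
time_s: 7.38
position: [0.4653, -0.0429, 0.0944]
ee_rot: [2.326, 2.107, 0.005]
ft_force: [0.5, -1.3, -0.1]
grip_width: 0.0001
finger_force: 0.0
```

>>> carry_out(
  plan=[
    [[0, 0, 0, 0, 0, 0.015, 0], [0, 0, 0, 0, 0.002, 0.015, 0], [0, 0, 0, 0, 0.005, 0.015, 0], [0, 0, 0, 0, 0.007, 0.015, 0], [0, 0, 0, 0, 0.0085, 0.015, 0]],
  ],
)

```text
time_s: 8.0
position: [0.4723, -0.0436, 0.0787]
ee_rot: [2.328, 2.11, 0.0]
ft_force: [-0.7, 0.3, 1.0]
grip_width: -0.0003
finger_force: 0.6
```

>>> carry_out(
  plan=[
    [[0, 0, 0, 0, 0, 0, 0], [0, 0, 0, 0, -0.006, 0, 0], [0, 0, 0, 0, -0.006, -0.05, 0], [0, 0, 0, 0, -0.006, -0.1, 0], [0, 0, 0, 0, -0.006, -0.1, 0]],
  ],
)

```text
time_s: 8.62
position: [0.4673, -0.0431, 0.1812]
ee_rot: [2.325, 2.106, 0.006]
ft_force: [0.8, -1.3, -0.4]
grip_width: 0.0002
finger_force: 0.0
```

```bash
python3 - <<'E'
from h import *
s=readout.get_state(); im=vision.camera('wrist')[:,:,::-1]; cv2.imwrite('pics/w7.png',im)
C=cam('wrist',s); rel([bt((0,.19),.18)])
g=im.max(2)
n,l,st,ce=cv2.connectedComponentsWithStats((g<45).astype(np.uint8))
H=np.array([.4846,.0041]); out=[]
for i in range(1,n):
    X=cast(C,[ce[i]],.05)[0,:2]-H; r=np.hypot(*X)
    if 20<st[i,4]<400 and abs(r-.05)<.004:
        a=np.degrees(np.arctan2(X[1],X[0]))-84.3; print(ce[i].round(),st[i,4],r.round(4),a.round(1),(a%30).round(1))
E
```

```text
t 8.68 pos [ 0.4665 -0.0433  0.1796] yaw 84.3 F [0.1 0.5 0.8] w 0.0001
[0.003 0.    0.001] [ 0.2381  0.0115 -0.0114]
[353. 101.] 142 0.0498 -16.7 13.3
[286. 118.] 139 0.0498 44.0 14.0
[382. 121.] 152 0.0498 -46.9 13.1
[269. 149.] 152 0.0501 73.9 13.9
[395. 155.] 36 0.0487 -79.5 10.5
[394. 186.] 138 0.0501 -107.0 13.0
[286. 212.] 136 0.0505 -226.2 13.8
[375. 214.] 134 0.0503 -136.9 13.1
[314. 228.] 128 0.0506 -196.6 13.4
```

View pics/w7.png

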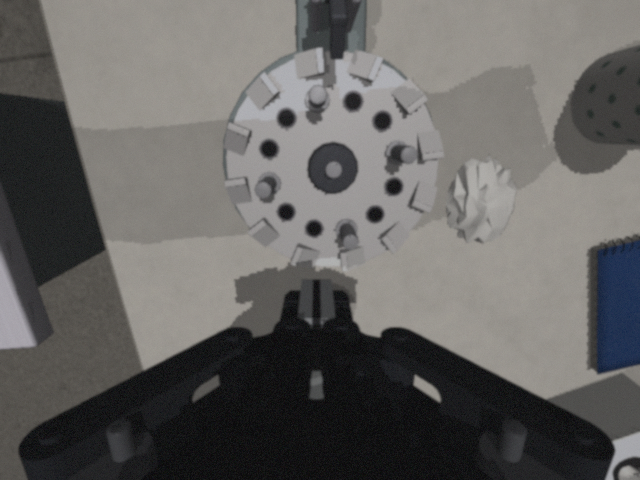

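The sockets now give 31.1° backward, about 1° from the notch middle and well inside the 4° of play. The pawl is still up at (337,50). I'll go over the pawl to its outer side.

>>> carry_out(
  plan=[
    [[0, 0, 0, 0.057, 0.004, 0, 0], [0, 0, 0, 0.114, 0.008, 0, 0], [0, 0, 0, 0.171, 0.012, 0, 0], [0, 0, 0, 0.228, 0.014, 0, 0], [0, 0, 0, 0.228, 0.014, 0, 0]],
  ],
)

```text
time_s: 9.3
position: [0.5017, 0.1878, 0.1769]
ee_rot: [-2.318, -2.117, -0.001]
ft_force: [0.1, -0.6, -0.6]
grip_width: 0.0
finger_force: 0.0
```

>>> carry_out(
  plan=[
    [[0, 0, 0, 0, 0, 0.03, 0], [0, 0, 0, 0, 0, 0.06, 0], [0, 0, 0, 0, 0, 0.076, 0], [0, 0, 0, 0, 0, 0.076, 0], [0, 0, 0, 0, 0, 0.076, 0]],
  ],
)

```text
time_s: 9.93
position: [0.5027, 0.1825, 0.1027]
ee_rot: [2.328, 2.11, 0.001]
ft_force: [0.2, 0.3, 0.6]
grip_width: 0.0
finger_force: 0.0
```

```bash
python3 -c "
from h import *
rel([bt((.003,.112+k+.011),.093) for k in (.044,.02,.010)])"
```

```text
t 9.93 pos [0.5027 0.1825 0.1027] yaw 84.4 F [0.2 0.3 0.6] w 0.0
[ 0.    -0.     0.001] [-0.0131  0.0007 -0.0013]
[ 0.    -0.     0.001] [-0.0371  0.0006 -0.0013]
[ 0.    -0.     0.001] [-0.0471  0.0006 -0.0013]
```

>>> carry_out(
  plan=[
    [[0, 0, 0, -0.01, 0, 0, 0], [0, 0, 0, -0.018, 0, 0, 0], [0, 0, 0, -0.025, 0, 0, 0], [0, 0, 0, -0.031, 0, 0, 0], [0, 0, 0, -0.036, 0, 0, 0]],
  ],
)

```text
time_s: 10.55
position: [0.4988, 0.1461, 0.1022]
ee_rot: [2.328, 2.109, -0.001]
ft_force: [-0.2, -0.3, 1.0]
grip_width: 0.0001
finger_force: 0.0
```

>>> carry_out(
  plan=[
    [[0, 0, 0, -0.004, 0, 0, 0], [0, 0, 0, -0.008, 0, 0, 0], [0, 0, 0, -0.011, 0, 0, 0], [0, 0, 0, -0.011, 0, 0, 0], [0, 0, 0, -0.011, 0, 0, 0]],
  ],
)

```text
time_s: 11.18
position: [0.4979, 0.136, 0.1022]
ee_rot: [-2.327, -2.11, -0.0]
ft_force: [-0.1, -0.2, -0.9]
grip_width: 0.0
finger_force: 0.0
```

>>> carry_out(
  plan=[
    [[0, 0, 0, 0.015, 0, 0, 0], [0, 0, 0, 0.035, 0, 0, 0], [0, 0, 0, 0.035, 0, -0.05, 0], [0, 0, 0, 0.035, 0, -0.1, 0], [0, 0, 0, 0.035, 0, -0.14, 0]],
  ],
)

```text
time_s: 11.8
position: [0.5013, 0.1728, 0.2444]
ee_rot: [-2.325, -2.112, -0.003]
ft_force: [0.1, -0.1, -0.7]
grip_width: 0.0001
finger_force: 0.0
```

>>> carry_out(
  plan=[
    [[0, 0, 0, -0.05, 0, -0.02, 0], [0, 0, 0, -0.1, 0, -0.02, 0], [0, 0, 0, -0.15, 0, -0.02, 0], [0, 0, 0, -0.2, 0, -0.02, 0], [0, 0, 0, -0.2, 0, -0.02, 0]],
  ],
)

```text
time_s: 12.42
position: [0.4816, -0.0308, 0.2623]
ee_rot: [2.332, 2.104, -0.001]
ft_force: [-1.3, 0.1, -0.2]
grip_width: 0.0003
finger_force: 0.0
```

```bash
python3 - <<'E'
from h import *
s=readout.get_state(); im=vision.camera('wrist')[:,:,::-1]; C=cam('wrist',s); rel([])
n,l,st,ce=cv2.connectedComponentsWithStats((im.max(2)<45).astype(np.uint8)); H=np.array([.4846,.0041])
for i in range(1,n):
    X=cast(C,[ce[i]],.05)[0,:2]-H
    if 20<st[i,4]<400 and abs(np.hypot(*X)-.05)<.004:
        a=np.degrees(np.arctan2(X[1],X[0]))-84.3; print(st[i,4],a.round(1),(a%30).round(1))
u,v=proj(C,[np.r_[HUB+.09*U,.07]])[0].astype(int); print(u,v)
y0,x0=max(v-70,0),max(u-95,0)
a=cv2.resize(im[y0:y0+150,x0:x0+200],(400,300),interpolation=3)
b=cv2.resize(vision.camera('scene')[220:320,270:400,::-1],(390,300),interpolation=3)
cv2.imwrite('pics/w8.png',np.hstack([a,b]))
E
```

```text
t 12.47 pos [ 0.4821 -0.0285  0.2624] yaw 84.3 F [0.6 0.6 0.3] w 0.0001
66 -16.7 13.3
71 44.2 14.2
71 -46.8 13.2
71 74.0 14.0
67 -107.2 12.8
66 -226.4 13.6
62 -137.1 12.9
64 -196.7 13.3
313 73
```

View pics/w8.png

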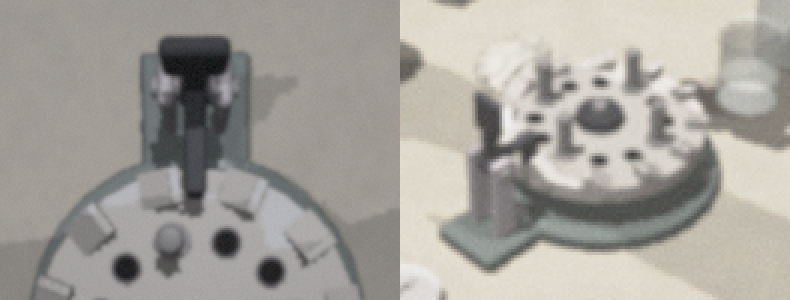

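The pawl is upright again, with its nose at crop (195,195) in the gap between two teeth (edges about 180 and 218). One number check will tell whether it is fully down.

```bash
python3 - <<'E'
from h import *
s=readout.get_state(); C=cam('wrist',s); H=np.array([.4846,.0041])
for th in (0,.12,.23):
    P=lambda r,h:np.r_[H+(.112+r*np.cos(th)+h*np.sin(th))*U,.07+h*np.cos(th)-r*np.sin(th)]
    q=proj(C,[P(-.0035,.058),P(.0035,.058),P(-.0035,.028),P(-.048,.007)]); print(th,((q-[218,3])*2).round()[:,1])
    if th==0: R=np.r_[H+.112*U,.08]; print('cheek top row',((proj(C,[R])-[218,3])*2).round())
E
```

```text
0 [ 66.  44.  88. 211.]
cheek top row [[196.  89.]]
0.12 [ 44.  23.  78. 207.]
0.23 [ 24.   4.  69. 202.]
```

```bash
python3 - <<'E'
from h import *
s=readout.get_state(); H=np.array([.4846,.0041])
s1=dict(s,position=np.array([.4688,.0239,.2421]),ee_rot=np.array([2.337,2.1,-.001]))
for n,st,im in (('start',s1,cv2.imread('pics/w1.png')),('now',s,vision.camera('wrist')[:,:,::-1])):
    C=cam('wrist',st); pr=lambda r,z:proj(C,[np.r_[H+r*U,z]])[0]
    q=pr(.1085,.128); e=pr(.112-.044,.077); o=pr(.1155,.128)
    g=im.max(2); c=int(round(q[0]))
    print(n,'pred outer/inner/armend',o.round(1),q.round(1),e.round(1),'outer rows',[g[int(o[1])-8:int(o[1])+6,c+k].tolist() for k in (-8,8)],'from row',int(o[1])-8)
    print(' arm',g[int(e[1])-10:int(e[1])+10,int(round(e[0]))].tolist(),int(e[1])-10)
E
```

```text
start pred outer/inner/armend [342.1  96.5] [342.  107.4] [337.1 162.1] outer rows [[123, 123, 123, 124, 124, 123, 121, 120, 110, 99, 78, 72, 72, 74], [125, 126, 121, 125, 124, 126, 123, 120, 120, 110, 84, 73, 76, 78]] from row 88
 arm [67, 67, 64, 69, 73, 71, 68, 69, 65, 63, 64, 77, 86, 86, 100, 119, 139, 155, 168, 169] 152
now pred outer/inner/armend [316.   24.9] [316.  36.] [316.  103.5] outer rows [[158, 156, 158, 157, 157, 159, 158, 158, 159, 152, 138, 108, 81, 71], [159, 157, 159, 157, 158, 159, 162, 159, 158, 154, 138, 110, 80, 76]] from row 16
 arm [83, 82, 82, 82, 82, 80, 79, 82, 81, 70, 57, 47, 38, 57, 73, 82, 84, 83, 85, 85] 93
```

The paddle edge sits where it did at the start (within 1 px, where 0.12 rad would shift it about 10 px), so the nose is fully down.

```bash
python3 -c "
from workcell import order
print(order.finish_job())"
```

```text
the job is handed in; nothing more can be done
None
```

The wheel is one notch back (about 31° measured, within the notch's play), the pawl's nose is fully down in the new notch, no loose things were pushed, and the job is handed in at about 12.5 s.

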